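# Unlock the knife safe and put the peeler away

## Task

Put the black peeler away in the locked white knife safe. Before you unlock it, stand the salt shaker from its lid upright on the worktop or hob; then take the red T-handled key from the mug, push it fully home in the lock on the sloping panel and turn it clockwise until the bolt lets go and the sprung lid swings up. Lay the peeler flat in the open safe, leave the key in the lock and the lid up, keep the mug standing and leave the glass, tin, bottle and garlic where they are.

Things in the scene. Friction and masses are not known exactly. Their poses are not given: they have to be found in the camera images.
- safe: White steel knife safe, fixed: 285 (x) x 170 (y) x 83 mm high (all lengths in mm). Origin at the underside, z up, -x its front. Front lip at x = -145, 30 high; from it a panel with the lock slopes up 35 degrees to x = -75, z = 79; then the flat lid (top at z = 83) to its hinge at x = 140. Under the lid a felt-lined well, inside x -69 to 135, y -80 to 80, floor z = 9, rim z = 79.
- lock: The keyhole: origin at the centre of its mouth, on a 46 x 46 mm steel plate in the sloping panel, 57 above the worktop. z points out (35 degrees from vertical, to the safe's front), y along the slot (level), x up the slope. Slot 25 (y) x 8 (x) with a 6 mm, 45 degree lead-in all round; it never turns. The key goes in along -z, 36 deep, till its shoulder meets the plate; turned, it is captive.
- barrel (a joint): Turn of the lock barrel behind the keyhole (rad): 0 locked, grows clockwise seen from outside (about the lock's -z), stop at 1.4. The key turns it with about 0.15 rad of play and 0.1 to 0.2 N m. It draws the bolt, which lets the lid go at about 0.9; it stays where it is left.
- lid (a joint): Opening of the lid (rad): 0 shut, 1.7 open, leaning back past upright. Held shut by the hidden bolt; once that is drawn a spring lifts it to its stop in about 2.5 s, throwing off what stands on it. Hinge along y at the safe's x = 140, z = 79; the lid is 215 mm long.
- key: Steel key with a red T-handle, 106 mm long, 0.15 kg, hanging in the mug, handle across the rim. Origin: end of the bit; z to the handle. Bit: z 0 to 16, 22 wide (y), 5 thick (x), bevelled, same both ways round. Shank 7 across; shoulder 18 across, underside at z = 36. Handle 16 thick (x): bar 100 long (y), z 74 to 92, with a raised grip 46 long in its middle, up to z = 106; take it across x.
- mug: Green and white mug, loose, 101 mm high. Origin at the underside; the round cup (78 across, about 65 inside) has its axis at y = +19, the handle points to -y and ends at y = -58.
- peeler: Black peeler lying flat, 170 mm long (x), 0.08 kg. Origin: middle of its underside, z up. Handle: x -85 to 20, 24 wide (y), 17 high; blade: x 15 to 85, 14 wide, 6 high. Grip the handle across y.
- shaker: Salt shaker with a grey top that stands on the safe's lid, 90 mm high, 44 across (top 34 across above 74), 0.1 kg. Origin: centre of the underside, z up.
- glass: Stemmed wine glass, 73 mm across, 158 high, standing beside the safe: leave alone. Origin: centre of the underside.
- tin: White canister with a wooden lid, 87 mm across, 135 high: leave alone. Origin: centre of the underside.
- bottle: Dark wine bottle, 75 mm across, 302 high: leave alone. Origin: centre of the underside.
- garlic: Garlic bulb, 60 mm across, 58 high, in front of the safe: leave alone. Origin: centre of the underside.
- well (a point): Centre of the felt floor of the safe's well, 9 mm above the safe's underside; axes as the safe's.
Mind the look-alikes: they are no part of the job. Of the things that look like the key, the largest one is meant.

How it is judged:
On the way, in this order (a step that is already met when the one before it is completed fails the run):
1. the shaker is off the lid and down on the worktop or hob, and the key is fully home in the still locked lock (shoulder within 3 mm of the escutcheon) (height (world z) of shaker below 0.02 m and z of key in the frame of lock below -0.033 m and x of key in the frame of lock between -0.005 and 0.005 m and y of key in the frame of lock between -0.005 and 0.005 m and angle between the z axis of key and the z axis of lock, either way round below 0.25 rad and value of joint barrel below 0.3 rad), for 0.2 s.
2. the key has turned the lock and the lid has swung up (value of joint barrel above 0.6 rad and value of joint lid above 1.4 rad), for 0.2 s.
At the end, for the whole second after the job is handed in: The lid is up (over 1.4 rad), the key still in the lock (at least 25 mm deep), the peeler lies at rest in the well (its origin less than 22 mm above the floor), the shaker stands upright at rest on the worktop or hob and the mug stands upright (value of joint lid above 1.4 rad and z of key in the frame of lock below -0.025 m and x of peeler in the frame of well between -0.06 and 0.06 m and y of peeler in the frame of well between -0.075 and 0.075 m and z of peeler in the frame of well below 0.022 m and linear speed of each of peeler, shaker below 0.03 m/s and height (world z) of shaker below 0.01 m and angle between each of shaker, mug's own z axis and vertical below 0.15 rad); the robot touches nothing.
It fails at once if the shaker is tipped over (more than 50 degrees) (angle between shaker's own z axis and vertical above 0.87 rad).
It fails at once if the mug is knocked over (angle between mug's own z axis and vertical above 0.6 rad).
It fails at once if the glass, tin, bottle or garlic is moved by more than 40 mm (distance of any of glass, tin, bottle, garlic from where it was at the start of the episode above 0.04 m).
It also fails if it takes over 70 s, if anything falls off the work surface, if the arm or the gripper's body presses on something with over 40 N, if the wrist force passes 120 N, or if a joint passes its speed limit or range.

## Robot

A 6-joint arm with a two-finger parallel gripper is mounted at the origin on a cart in front of the work surface, level with it; the furniture and walls round the work are solid. World frame = base frame: x ahead of the robot, y to its left, z up, the work surface at z = 0. Lengths are in m, angles in rad, forces in N, time in s.
With the tool pointing down it reaches from about 0.35 to 0.975 m from the base axis. Payload 7.1 kg.
Tool frame: the origin (TCP) lies midway between the tips of the shut fingers; the grasp point (between the pads) lies 19 mm behind it; z points along the fingers, y is the line along which they close (so a half turn about z gives the same grasp; the last joint's range is limited). The gripper opens to 88 mm and grips with 3 to 60 N. Pads are 20 mm wide; open, the fingers measure 115 mm over their backs; the gripper's body (75 mm by 178 mm) begins 61 mm behind the grasp point.
Start: joints at [-1.167, 0.423, 1.63, -0, 1.089, -0.019], TCP at [0.256, -0.57, 0.223] pointing down, gripper open.
Joint ranges: [-3, 3], [-0.9, 2.11], [0.09, 2.58], [-1.31, 4.45], [0.11, 2.69], [-2.54, 2.54]. Speed limits (rad/s): [2.39, 2.39, 3.01, 3.14, 3.14, 3.14].

## Interface

Orientations are given as a unit quaternion [w, x, y, z].
In Python, from station import move_pose, movel, movej, command_gripper, wait, inverse_kinematics, read_camera, camera_info, MotionError, job_done, get_time, get_joint_pos, get_qvel, get_effort, get_tcp_pos, get_ee_rot, get_ft_force, get_ft_torque, get_grip_width, get_finger_force gives the robot as it stands. Calls block until the motion is done:
- move_pose(position, orientation): joint-space move of the TCP to a pose.
- movel(position, frame=None, v=0.15, until_force=None): straight line of the TCP; frame=None keeps the orientation; v is the mean speed in m/s. With until_force (N) it stops when the force on the tool has changed by that much, and returns True; else False.
- movej(angles): joint-space move.
- command_gripper(opening): opening from 0.0 (shut) to 1.0 (fully open); the grip force is fixed at half the most; returns when the fingers have stopped.
- wait(seconds).
- inverse_kinematics(position, orientation): joint angles nearest the present ones, or None.
- read_camera(name): name is "side" or "top" or "wrist"; returns the picture (400x640x3 uint8, red, green, blue); there is no depth.
- camera_info(name): a dict with "intrinsics" (3x3 intrinsics, pixels), "dist" ([k1, k2, p1, p2, k3] as OpenCV has them; the pictures are not rectified), "T" (4x4, takes a point from camera to world coordinates); the wrist camera has in their place "tool_from_camera" (4x4, takes a point from camera to tool coordinates, whose origin is the TCP and whose axes are the flange's). Camera axes: x right, y up, looking along -z (the intrinsics and any distortion apply to the point x, -y, -z); pixel columns grow to the right and rows downward; lengths in m; the calibration is good to about 2 mm. A picture is of the moment at which its call begins: read the wrist's pose just before it. camera_info takes no time and is no camera call.
A pose or a line that the arm cannot do raises MotionError and nothing moves.
- job_done(): hands the job in; it is judged then, once.
Readings, each from a call of its own:
- get_time(): time.
- get_joint_pos(): joint angles.
- get_qvel(): joint speeds.
- get_effort(): joint torques, N m.
- get_tcp_pos(): TCP position.
- get_ee_rot(): TCP orientation.
- get_ft_force(): force on the tool from outside, world axes, zero at the start.
- get_ft_torque(): the same for the moment, N m.
- get_grip_width(): opening from 0.0 (shut) to 1.0 (fully open).
- get_finger_force(): force on a finger pad.
Only numpy, scipy, OpenCV 4.12 (cv2) and the standard library are available. Lean on these libraries where they do the work, as an engineer would, in place of code of your own. Each camera call takes 0.05 s, during which the arm holds its last target. There are 200 camera calls.

## Working session

There is one attempt and no reset: what is moved stays moved. The work goes in short steps, each a Python script; the robot and the scene stay as the last script left them, time stands still between calls to the robot, and variables do not carry over. Pictures are saved under pics/ and viewed, at most 10 in all, crops included, and the job is handed in when it is done.

```bash
ls; mkdir -p pics; python3 - <<'E'
from station import *
import cv2,numpy as np
for n in ("side","top"):
    im=read_camera(n); cv2.imwrite(f"pics/{n}0.png",im[:,:,::-1])
    i=camera_info(n); print(n,np.round(i["intrinsics"],1).tolist(),i["dist"],np.round(i["T"],3).tolist())
print(camera_info("wrist"),get_time(),get_ee_rot())
E
```

```text
pics
side [[493.3, 0.0, 310.7], [0.0, 493.3, 202.0], [0.0, 0.0, 1.0]] [0.0263973 0.        0.        0.        0.       ] [[-0.135, 0.595, -0.792, -0.811], [-0.991, -0.07, 0.116, 0.155], [0.014, 0.8, 0.599, 1.098], [0.0, 0.0, 0.0, 1.0]]
top [[380.4, 0.0, 325.4], [0.0, 380.4, 202.7], [0.0, 0.0, 1.0]] [-0.07443067  0.          0.          0.          0.        ] [[-0.001, 0.985, -0.175, 0.341], [-1.0, 0.001, 0.01, -0.045], [0.01, 0.175, 0.985, 1.094], [0.0, 0.0, 0.0, 1.0]]
{'intrinsics': array([[332.91956204,   0.        , 322.45754348],
       [  0.        , 332.91956204, 200.33898379],
       [  0.        ,   0.        ,   1.        ]]), 'dist': array([0.02165433, 0.        , 0.        , 0.        , 0.        ]), 'tool_from_camera': array([[-5.00286278e-04,  9.60534573e-01,  2.78160176e-01,
         7.65690048e-02],
       [ 9.99999862e-01,  4.36492896e-04,  2.91269919e-04,
        -6.85350399e-05],
       [ 1.58359887e-04,  2.78160284e-01, -9.60534659e-01,
        -1.61366797e-01],
       [ 0.00000000e+00,  0.00000000e+00,  0.00000000e+00,
         1.00000000e+00]])} 0.1 [-6.56747834e-04  9.77731990e-01  2.09856390e-01 -1.42034910e-04]
```

View pics/side0.png

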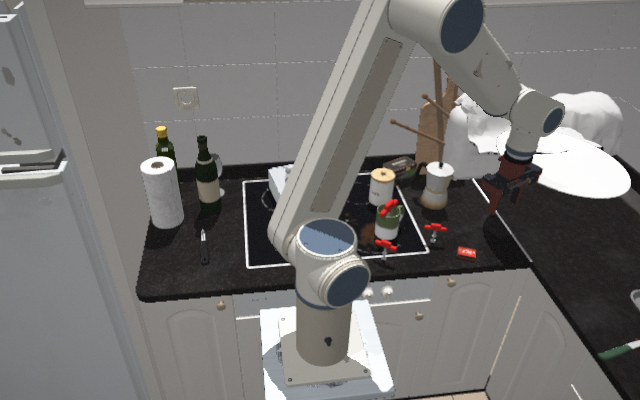

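View pics/top0.png

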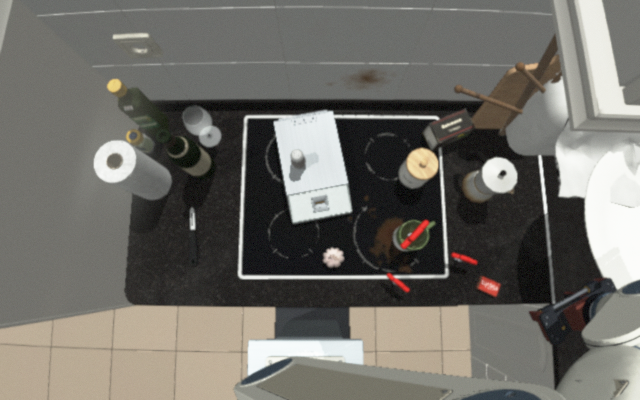

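The top view shows the safe at about (313,165) with the lock at (320,203). The shaker is at (297,158), the mug with the big key at (412,236), the peeler at (193,235) and the garlic at (333,257). The small red decoys are at (399,283) and (465,258).

```bash
cat > h.py <<'E'
from station import *
import cv2,numpy as np
from scipy.spatial.transform import Rotation as R
def rot(): 
    q=get_ee_rot(); return R.from_quat([q[1],q[2],q[3],q[0]])
def quat(r):
    q=r.as_quat(); return [q[3],q[0],q[1],q[2]]
def down(yaw): # tool z down, tool y (closing line) at world yaw angle
    y=np.array([np.cos(yaw),np.sin(yaw),0]); z=np.array([0,0,-1.]); x=np.cross(y,z)
    return R.from_matrix(np.c_[x,y,z])
def camT(n):
    i=camera_info(n)
    if n!="wrist": return i,np.array(i["T"])
    T=np.eye(4); T[:3,:3]=rot().as_matrix(); T[:3,3]=get_tcp_pos()
    return i,T@np.array(i["tool_from_camera"])
def rays(n,px,cT=None):
    i,T=cT or camT(n)
    u=cv2.undistortPoints(np.array(px,float).reshape(-1,1,2),i["intrinsics"],i["dist"]).reshape(-1,2)
    d=np.c_[u[:,0],-u[:,1],-np.ones(len(u))]@T[:3,:3].T
    return T[:3,3],d
def onplane(n,px,z,cT=None):
    o,d=rays(n,px,cT); return o+d*((np.atleast_1d(z)-o[2])/d[:,2])[:,None]
def proj(n,P,cT=None):
    i,T=cT or camT(n); p=(np.atleast_2d(P)-T[:3,3])@T[:3,:3]; p=p*[1,-1,-1]
    return cv2.projectPoints(p.reshape(-1,1,3),np.zeros(3),np.zeros(3),i["intrinsics"],i["dist"])[0].reshape(-1,2)
def comps(m,amin):
    n,l,s,c=cv2.connectedComponentsWithStats(m.astype(np.uint8))
    return [(l==k) for k in range(1,n) if s[k,4]>=amin]
E
python3 - <<'E'
from h import *
im=cv2.imread("pics/top0.png")
f=lambda n,px,z:print(n,np.round(onplane("top",px,z),3).tolist())
f("lock",[(320,203)],.057); f("safe lid corners",[(275,125),(335,112),(348,182),(287,193)],.083)
f("front lip",[(292,222),(352,213)],.03)
f("shaker top",[(297,154)],.17); f("mug rim",[(412,236)],.101); f("key",[(402,247),(427,222)],.13)
f("peeler",[(192,208),(195,262)],.01); f("garlic",[(333,257)],.04); f("tin",[(423,160)],.135)
f("glass",[(209,135),(197,120)],.0)
b,g,r=[im[:,:,k].astype(int) for k in range(3)]
for c in comps((r>130)&(g<80)&(b<80),10):
    y,x=np.nonzero(c); p=np.c_[x,y].astype(float); w,v=np.linalg.eigh(np.cov(p.T)); print("red",len(x),p.mean(0),np.sqrt(w)*3.46,v[:,1])
cv2.imwrite("pics/c.png",cv2.resize(im[95:305,180:480],None,fx=2.6,fy=2.6,interpolation=cv2.INTER_CUBIC))
E
```

```text
lock [[0.525, -0.041, 0.057]]
safe lid corners [[0.743, 0.086, 0.083], [0.782, -0.083, 0.083], [0.578, -0.118, 0.083], [0.547, 0.048, 0.083]]
front lip [[0.475, 0.038, 0.03], [0.501, -0.132, 0.03]]
shaker top [[0.63, 0.017, 0.17]]
mug rim [[0.429, -0.283, 0.101]]
key [[0.399, -0.25, 0.13], [0.462, -0.317, 0.13]]
peeler [[0.518, 0.331, 0.01], [0.363, 0.313, 0.01]]
garlic [[0.377, -0.077, 0.04]]
tin [[0.626, -0.313, 0.135]]
glass [[0.744, 0.297, 0.0], [0.793, 0.337, 0.0]]
red 235 [414.4212766  234.14468085] [ 6.37982098 37.06353067] [-0.69362895  0.72033248]
red 117 [463.95726496 257.81196581] [ 4.580595   25.40000478] [-0.94678571 -0.3218646 ]
red 122 [398.25409836 282.52459016] [ 4.81731298 26.46857509] [-0.78830693 -0.6152822 ]
red 47 [490.34042553 280.93617021] [ 2.85252154 20.40658105] [-0.91841524 -0.39561781]
red 70 [487.15714286 290.14285714] [ 5.40218084 23.59088956] [-0.90494438 -0.42552988]
```

View pics/c.png

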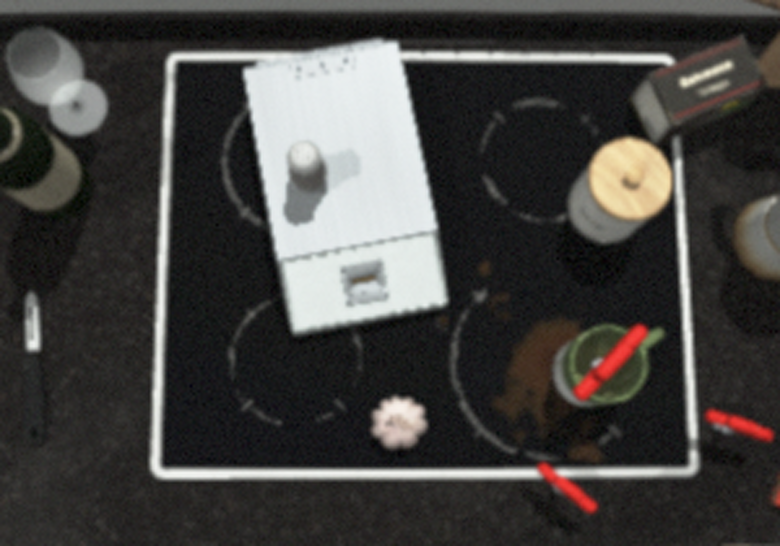

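View first.

The crop confirms these: shaker top at crop (305,155), lock at (365,282), and the key bar running (580,395) to (645,328). The safe yaw is about 10.5°. I'll move to a wrist view above the safe.

```bash
python3 - <<'E'
from h import *
move_pose([.50,-.10,.33],quat(down(np.radians(-90))))
i,T=camT("wrist"); im=read_camera("wrist"); cv2.imwrite("pics/w1.png",im[:,:,::-1]); np.save("w1.npy",T); print(get_time(),get_tcp_pos())
# IK check for lock
ex=np.radians(10.5); Rs=R.from_euler('z',ex)
lz=Rs.apply([-np.sin(np.radians(35)),0,np.cos(np.radians(35))]); lx=Rs.apply([np.cos(np.radians(35)),0,np.sin(np.radians(35))])
M=R.from_matrix(np.c_[np.cross(lx,-lz),lx,-lz])
L=np.array([.525,-.041,.057])
for h in (.039,.08,.14):
  for a in (0,.7,1.35): print(h,a,inverse_kinematics(list(L+lz*h),quat(M*R.from_euler('z',a))))
E
```

```text
2.1 [ 0.49992241 -0.10066449  0.32977946]
0.039 0 None
0.039 0.7 [-0.26688234  0.43405717  2.34322582  2.22323571  0.31947379 -1.92536043]
0.039 1.35 [-0.26688234  0.43405717  2.34322582  2.22323571  0.31947379 -1.27536043]
0.08 0 [-0.2992704   0.31899     2.37673216  1.94708511  0.29023164 -2.36724952]
0.08 0.7 [-0.2992704   0.31899     2.37673216  1.94708511  0.29023164 -1.66724952]
0.08 1.35 [-0.2992704   0.31899     2.37673216  1.94708511  0.29023164 -1.01724952]
0.14 0 [-0.35525156  0.13744674  2.40844319  1.39572522  0.30336144 -1.84263638]
0.14 0.7 [-0.35525156  0.13744674  2.40844319  1.39572522  0.30336144 -1.14263638]
0.14 1.35 [-0.35525156  0.13744674  2.40844319  1.39572522  0.30336144 -0.49263638]
```

View pics/w1.png

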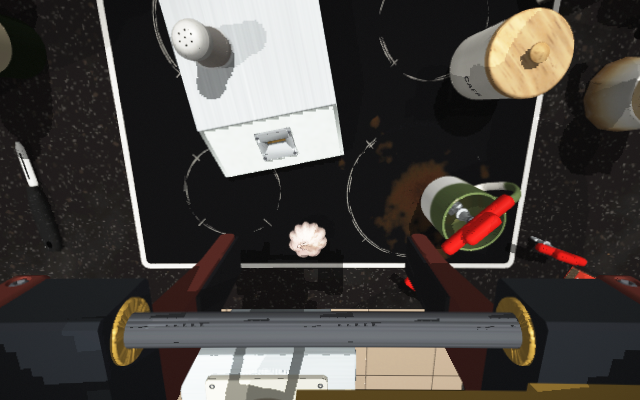

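The wrist view shows the lock plate at about (277,145), the shaker top at (192,38), the mug and key at about (478,222), and the peeler running (18,145) to (55,248). I'll zoom in on the lock and the key.

```bash
python3 - <<'E'
from h import *
im=cv2.imread("pics/w1.png"); T=np.load("w1.npy"); cT=(camera_info("wrist"),T)
a=cv2.resize(im[115:175,190:350],(640,240),interpolation=cv2.INTER_CUBIC); b=cv2.resize(im[168:270,410:600],(650,349),interpolation=cv2.INTER_CUBIC)
c=np.zeros((590,650,3),np.uint8); c[:240,:640]=a; c[241:]=b; cv2.imwrite("pics/z1.png",c)
B,G,Rd=[im[:,:,k].astype(int) for k in range(3)]
for m in comps((Rd>130)&(G<80)&(B<80),100):
    y,x=np.nonzero(m); p=np.c_[x,y].astype(float); w,v=np.linalg.eigh(np.cov(p.T)); mu=p.mean(0); t=(p-mu)@v[:,1]
    e=np.array([mu+v[:,1]*t.min(),mu+v[:,1]*t.max(),mu]); q=onplane("wrist",e,.11,cT); print("red",len(x),e.round(1).tolist(),q.round(3).tolist(),"yaw",np.degrees(np.arctan2(*(q[1]-q[0])[1::-1])))
# shaker top: grey bright circle
print("shaker",onplane("wrist",[(192,38)],.168,cT).round(3), "top:",onplane("top",[(297.3,154.6)],.17).round(3))
print("peeler",onplane("wrist",[(17,143),(56,248)],.008,cT).round(3))
print("lip",onplane("wrist",[(227,177),(343,155)],.03,cT).round(4).tolist()," edge",onplane("wrist",[(199,131),(336,103)],.083,cT).round(4).tolist())
E
```

```text
red 1429 [[512.7, 198.9], [445.5, 252.7], [479.4, 225.5]] [[0.468, -0.325, 0.11], [0.398, -0.253, 0.11], [0.434, -0.291, 0.11]] yaw 134.0870732811498
red 422 [[585.8, 263.6], [537.9, 245.9], [562.5, 255.0]] [[0.384, -0.428, 0.11], [0.407, -0.365, 0.11], [0.395, -0.397, 0.11]] yaw 69.31351833527462
shaker [[0.632 0.014 0.168]] top: [[0.629 0.016 0.17 ]]
peeler [[0.521 0.332 0.008]
 [0.36  0.314 0.008]]
lip [[0.4772, 0.0343, 0.03], [0.5082, -0.1289, 0.03]]  edge [[0.5449, 0.0477, 0.083], [0.5772, -0.1164, 0.083]]
```

View pics/z1.png

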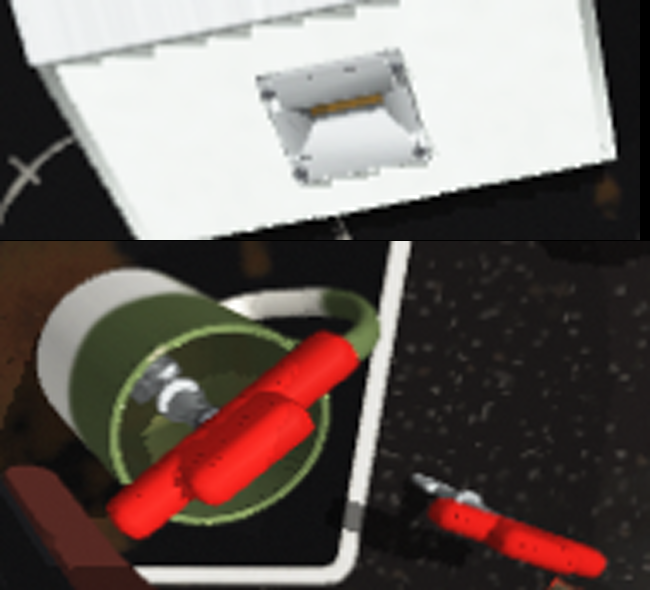

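```bash
python3 - <<'E'
from h import *
T=np.load("w1.npy"); cT=(camera_info("wrist"),T)
f=lambda n,px,z:print(n,np.round(onplane("wrist",px,z,cT),4).tolist())
f("lock",[(277,144.5)],.057)
z=lambda x,y:(410+x/3.42,168+(y-241)/3.42)
f("grip top",[z(250,455)],.130); f("bar mid",[(479.1,225.8)],.112); f("bar mid lower",[z(230,435)],.105); f("shoulder",[z(180,395)],.066); f("bit",[z(155,378)],.035)
f("mug rim L R T B",[z(110,440),z(328,405),z(240,328),z(205,522)],.101)
o,d=rays("wrist",[z(180,395)],cT); print(d)
E
```

```text
lock [[0.5259, -0.0416, 0.057]]
grip top [[0.4352, -0.2857, 0.13]]
bar mid [[0.4343, -0.2893, 0.112]]
bar mid lower [[0.4331, -0.2904, 0.105]]
shoulder [[0.4353, -0.2881, 0.066]]
bit [[0.4325, -0.2905, 0.035]]
mug rim L R T B [[0.4297, -0.2493, 0.101], [0.4431, -0.3258, 0.101], [0.4718, -0.2908, 0.101], [0.3973, -0.2875, 0.101]]
[[-0.31528969 -0.41943591 -0.94975394]]
```

```bash
python3 - <<'E'
from h import *
q=quat(down(np.radians(-79)))
S=np.array([.6305,.015])
move_pose([*S,.24],q)
movel([*S,.121],v=.2)
command_gripper(0); print("w",get_grip_width(),get_finger_force())
movel([*S,.16],v=.2)
movel([.55,.18,.16],v=.3)
r=movel([.55,.18,.026],v=.1,until_force=4); print(r,get_tcp_pos())
command_gripper(1); 
movel([.55,.18,.22],v=.3)
# look at lock close
L=np.array([.5265,-.0413])
move_pose([.455,-.06,.20],quat(down(np.radians(-79))))
T=camT("wrist")[1]; im=read_camera("wrist"); cv2.imwrite("pics/w2.png",im[:,:,::-1]); np.save("w2.npy",T); print(get_time(),get_tcp_pos())
im=read_camera("top"); cv2.imwrite("pics/t2.png",im[:,:,::-1])
p=proj("wrist",[*L,.057],(camera_info("wrist"),T)); print(p)
E
```

```text
w 0.44105657687698896 29.73943882214371
True [0.54894586 0.18028496 0.03622567]
9.4083 [ 0.45574135 -0.05932282  0.19980845]
[[317.69421854 107.6966965 ]]
```

View pics/w2.png

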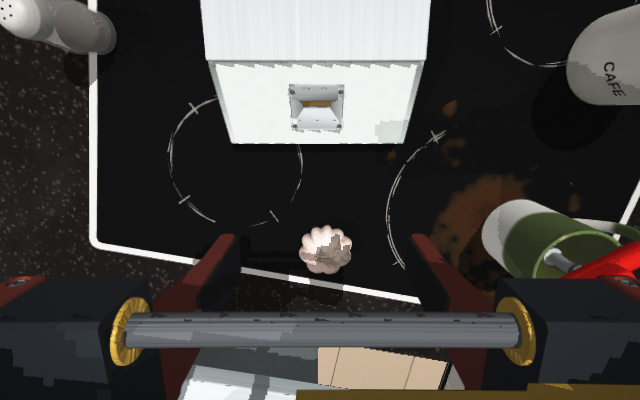

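The shaker stands upright at top left. The lock plate centre is at (317,107.5), matching my predicted (317.7,107.7), and the safe edges confirm a yaw of about 10.9°. Next I'll take the key.

```bash
cat >> h.py <<'E'
yaw=np.radians(10.9); c35,s35=np.cos(np.radians(35)),np.sin(np.radians(35)); Rs=R.from_euler('z',yaw)
lx=Rs.apply([c35,0,s35]); ly=Rs.apply([0,1,0]); lz=Rs.apply([-s35,0,c35])
L=np.array([.5265,-.0408,.057])
M=R.from_matrix(np.c_[np.cross(-lx,-lz),-lx,-lz])
E
python3 - <<'E'
from h import *
K=[.434,-.289]; q=quat(down(np.radians(-136)))
move_pose([*K,.2],q); command_gripper(.42)
print(movel([*K,.105],v=.15,until_force=8),get_tcp_pos())
command_gripper(0); print("w",get_grip_width()*88,get_finger_force())
movel([*K,.225],v=.2); print(get_ft_force())
move_pose(list(L+lz*.15),quat(M))
print(get_joint_pos(),get_time(),get_tcp_pos()-(L+lz*.15))
print(np.degrees((M.inv()*rot()).as_rotvec()))
T=camT("wrist")[1]; im=read_camera("wrist"); cv2.imwrite("pics/w3.png",im[:,:,::-1]); np.save("w3.npy",T)
im2=read_camera("top"); cv2.imwrite("pics/t3.png",im2[:,:,::-1]); im3=read_camera("side"); cv2.imwrite("pics/s3.png",im3[:,:,::-1])
a=cv2.resize(im[0:240,160:480],(640,480))[:,:,::-1]
t=cv2.resize(im2[170:270,280:360],None,fx=3,fy=3)[:,:,::-1]
c=np.zeros((580,800,3),np.uint8); c[:480,:640]=a; c[280:580,560:800]=t; cv2.imwrite("pics/z3.png",c)
print("proj tip", proj("wrist",[L+lz*(.15-.078),L+lz*.0],(camera_info("wrist"),T)))
E
```

```text
False [ 0.43441586 -0.28927849  0.10546744]
w 15.756007305994109 29.97716948390007
[-0.83618899 -0.59915278 -2.32660725]
[-0.36893774  0.11056369  2.40610085  1.29773288  0.32158839  1.38337836] 14.4667 [ 5.23113146e-04 -2.32988728e-04 -9.84443057e-05]
[-0.01449685 -0.01328741 -0.03734292]
proj tip [[322.67867526 209.62369008]
 [322.53664475 186.84014542]]
```

View pics/z3.png

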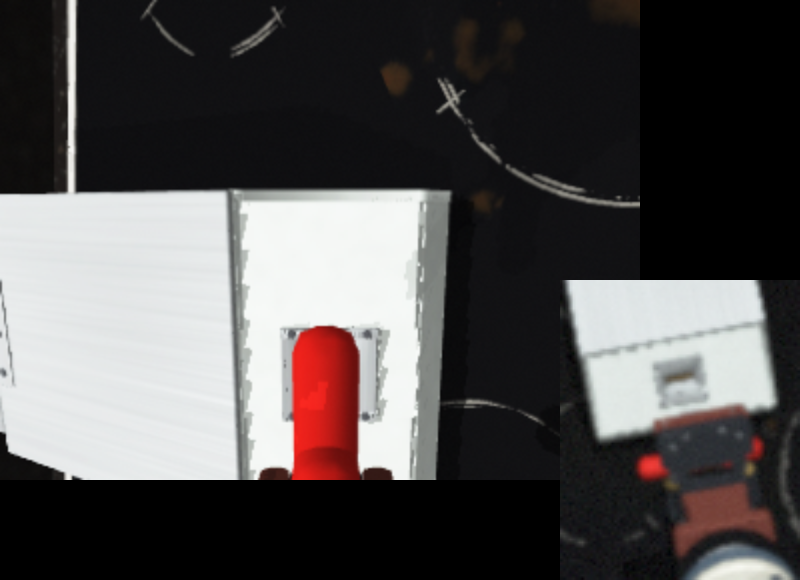

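The key is straight in the grip and lined up with the plate (crop centre about (327,372)), within about 1 mm. Now I'll insert it.

```bash
python3 - <<'E'
from h import *
movel(list(L+lz*.116),v=.15)
f0=np.array(get_ft_force())
def st(n):
    d=np.array(get_tcp_pos())-L; f=np.array(get_ft_force())-f0
    print(n,"pos l",np.round([d@lx,d@ly,d@lz],4),"F l",np.round([f@lx,f@ly,f@lz],1),round(get_time(),2))
st(0)
for h in (.09,.07,.055,.041):
    r=movel(list(L+lz*h),v=.05,until_force=25); st((h,r))
    if r: break
T=camT("wrist")[1]; im=read_camera("wrist"); cv2.imwrite("pics/w4.png",im[:,:,::-1])
E
```

```text
0 pos l [-0.0002  0.      0.1158] F l [0. 0. 0.] 15.02
(0.09, False) pos l [ 0.0002 -0.0001  0.0904] F l [-0.  -0.7  0.8] 15.68
(0.07, False) pos l [0.     0.     0.0702] F l [-0.  -0.3 -0.2] 16.23
(0.055, False) pos l [-0.0005  0.0001  0.0551] F l [-2.7 -0.7 -2.2] 16.68
(0.041, True) pos l [-0.0011  0.0001  0.042 ] F l [ 1.5 -1.3 12.2] 17.02
```

The shoulder met the plate at the expected depth. Now the turn.

```bash
python3 - <<'E'
from h import *
wait(.4)
for a in (.25,.5,.75,1.0,1.2,1.3):
    move_pose(list(L+lz*.0415-lx*.0008),quat(M*R.from_euler('z',a)))
    t=np.array(get_ft_torque()); f=np.array(get_ft_force())
    d=np.array(get_tcp_pos())-L
    print(a,"tz",round(t@-lz,2),"F",np.round([f@lx,f@ly,f@lz],1),"h",np.round(d@lz,4),round(get_grip_width()*88,1),round(get_time(),2))
wait(1.5)
im=read_camera("top"); cv2.imwrite("pics/t5.png",im[:,:,::-1])
im2=read_camera("side")
c=np.vstack([cv2.resize(im[60:260,230:460],None,fx=2,fy=2),]); 
w=read_camera("wrist"); w=cv2.resize(w,(640,400))[:190]
w=cv2.copyMakeBorder(w,0,0,0,0,cv2.BORDER_CONSTANT)
o=np.zeros((595,640,3),np.uint8); o[:400,:460]=c; o[405:595]=w; cv2.imwrite("pics/z5.png",o[:,:,::-1])
print(get_time(),get_joint_pos())
E
```

```text
0.25 tz 0.12 F [-3.1  0.7  6.2] h 0.0421 15.6 17.82
0.5 tz 0.04 F [-3.4 -0.1  7.1] h 0.0421 15.8 18.17
0.75 tz 0.08 F [-4.  2.  7.] h 0.0421 16.1 18.52
1.0 tz 0.13 F [-4.   1.3  6.4] h 0.0421 15.7 18.87
1.2 tz 0.09 F [-3.6  0.7  6.5] h 0.0421 16.0 19.18
1.3 tz 0.01 F [-4.2  1.5  6.6] h 0.0421 15.8 19.43
21.075 [-0.27164529  0.42850076  2.34442269  2.1917544   0.31988734  1.83394087]
```

View pics/z5.png

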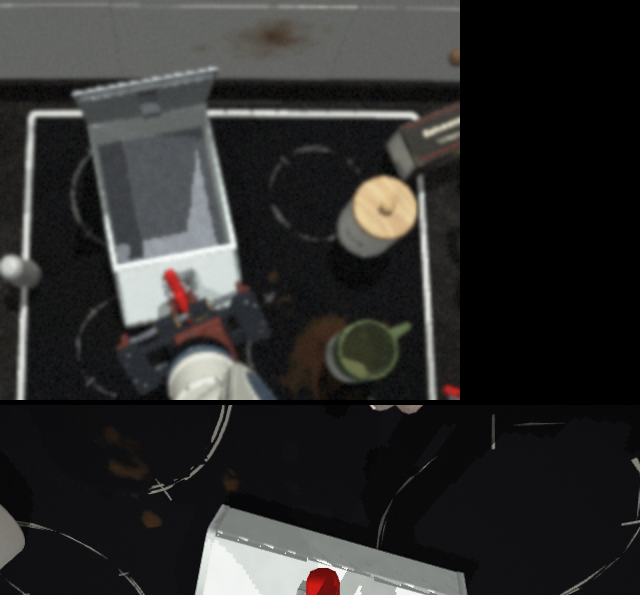

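The lid is open (lid panel at top), the key is in the lock with a red handle, and the mug and shaker are standing. I'll release the key and fetch the peeler.

```bash
python3 - <<'E'
from h import *
command_gripper(.5)
movel(list(L+lz*.15),v=.15)
ax=np.radians(6.5); P=np.array([.4405,.3225])-.03*np.array([np.cos(ax),np.sin(ax)])
move_pose([*P,.2],quat(down(ax-np.pi/2)))
print(movel([*P,.003],v=.15,until_force=10),get_tcp_pos())
command_gripper(0); print("w",get_grip_width()*88,get_finger_force())
movel([*P,.2],v=.25)
W=np.array([.6654,-.0143])-.03*np.array([np.cos(yaw),np.sin(yaw)])
move_pose([*W,.2],quat(down(yaw-np.pi/2)))
T=camT("wrist")[1]; w=read_camera("wrist"); t=read_camera("top")
cv2.imwrite("pics/w6.png",w[:,:,::-1]); print(get_time(),get_grip_width()*88)
o=np.zeros((590,640,3),np.uint8); o[:300]=w[:300]; o[300:580,:460]=cv2.resize(t[80:220,230:460],None,fx=2,fy=2); cv2.imwrite("pics/z6.png",o[:,:,::-1])
E
```

```text
Traceback (most recent call last):
station.MotionError: the arm cannot follow that straight line within its joint ranges
```

```bash
python3 - <<'E'
from h import *
movel(list(L+lz*.1),v=.12); print(get_joint_pos()[5])
move_pose(list(L+lz*.12+[0,0,.12]),quat(down(yaw-np.pi/2)))
ax=np.radians(6.5); P=np.array([.4405,.3225])-.03*np.array([np.cos(ax),np.sin(ax)])
move_pose([*P,.2],quat(down(ax-np.pi/2)))
print(movel([*P,.003],v=.15,until_force=10),get_tcp_pos())
command_gripper(0); print("w",get_grip_width()*88,get_finger_force())
movel([*P,.2],v=.25)
W=np.array([.6654,-.0143])-.03*np.array([np.cos(yaw),np.sin(yaw)])
move_pose([*W,.2],quat(down(yaw-np.pi/2)))
w=read_camera("wrist"); t=read_camera("top")
print(get_time(),get_grip_width()*88)
o=np.zeros((590,640,3),np.uint8); o[:300]=w[:300]; o[300:580,:460]=cv2.resize(t[80:220,230:460],None,fx=2,fy=2); cv2.imwrite("pics/z6.png",o[:,:,::-1])
E
```

```text
2.2459129874178094
False [0.41120266 0.31943731 0.00370291]
w 22.297585912217794 29.937343237688765
29.8167 22.438260255436276
```

View pics/z6.png

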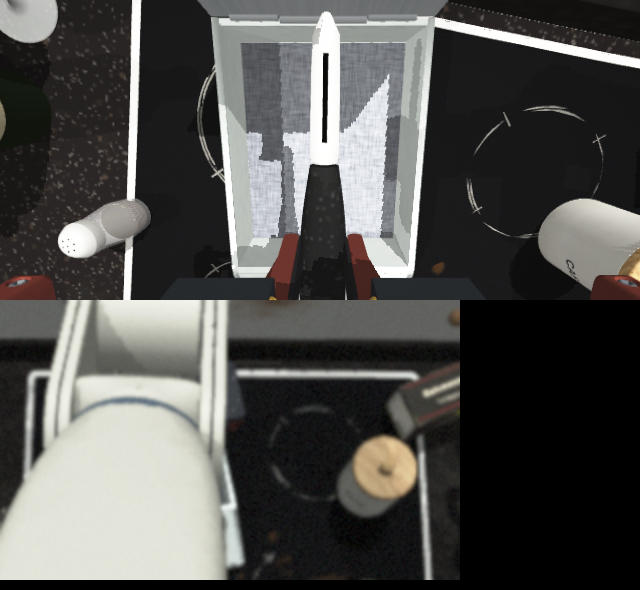

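The peeler is held straight over the well, with the blade tip at (327,12) and the junction at (324,165). I'll lower it after correcting the lengthwise offset.

```bash
python3 - <<'E'
from h import *
W=np.array([.6654,-.0143])
u=np.array([np.cos(yaw),np.sin(yaw)])
q=onplane("wrist",[(327,12),(324,165)],[.207,.21])[:,:2]
s=(q-get_tcp_pos()[:2])@u; print("tip,junction ahead of tcp",s)
off=(s[0]-.085+s[1]-.017)/2; off=np.clip(off,.02,.042); W=W-off*u; print(off)
movel([*W,.12],v=.2)
print(movel([*W,.014],v=.1,until_force=8),get_tcp_pos())
command_gripper(.5); movel([*W,.25],v=.25)
move_pose([.45,.05,.38],quat(down(yaw-np.pi/2)))
wait(.5)
w=read_camera("wrist"); print(get_time()); cv2.imwrite("pics/w7.png",w[:,:,::-1])
E
```

```text
tip,junction ahead of tcp [0.11268446 0.04959665]
0.030140559473261837
True [ 0.63488389 -0.01999739  0.01393919]
34.5333
```

View pics/w7.png

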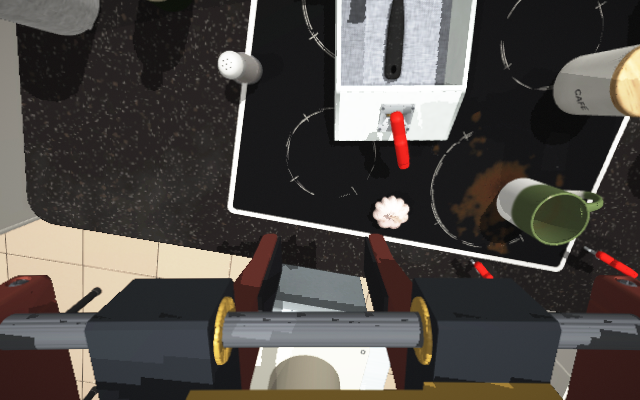

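The peeler handle lies flat in the well at (394,40), the key is in the lock at (399,140), and the shaker (240,68) and mug are upright. Everything checks out, so I'll hand it in.

```bash
python3 -c "
from station import *
print(job_done())"
```

```text
the job is handed in; nothing more can be done
None
```

I handed in the job at about 35 s: the peeler lies in the open safe, the key is turned in the lock with the lid up, and the shaker and mug are standing; no verdict came back.

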